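Feed one sample puck and push it to the blue square

ROBOT

A 6-joint arm with a two-finger parallel gripper is mounted at the origin on the work surface; the furniture and walls round the work are solid. World frame = base frame: x ahead of the robot, y to its left, z up, the work surface at z = 0. Lengths are in m, angles in rad, forces in N, time in s.
With the tool pointing down it reaches from about 0.35 to 0.85 m from the base axis. Payload 8.1 kg.
Tool frame: the origin (TCP) lies at the very end of the fingers, on their centre line; the grasp point (between the pads) lies robot.hold_point_z behind it (robot.hold_point_z is the distance from the TCP to the grasp point, in m); z points along the fingers, y is the direction in which the jaws open and shut (so a half turn about z gives the same grasp; the last joint's range is limited). The gripper opens to 93 mm and grips with 3 to 60 N. Pads are 15 mm wide; open, the fingers measure 128 mm over their backs; the gripper's body (75 mm by 188 mm) begins 65 mm behind the grasp point.
Start: joints at [-1.225, 0.13, 1.488, -0, 1.523, -0.085], TCP at [0.251, -0.545, 0.219] pointing down, gripper open.
Joint ranges: [-2.96, 2.96], [-0.89, 2.26], [0.02, 2.5], [-1.34, 4.48], [0, 2.73], [-2.66, 2.66]. Speed limits (rad/s): [2.39, 2.39, 2.79, 3.14, 3.14, 3.14].

INTERFACE

Orientations are given as a rotation vector (axis times angle).
In Python, from plant import robot, cams gives the robot as it stands. The module is installed in compiled form; this text tells all that it offers.
- The arm moves only by the tool step_arm, never from a script. Its argument "deltas" is a list of rows, each an object with "offset": the shift along the tool's x, y, z in cm, a list of three; "roll": the turn about the tool's z in rad. In form: [{"offset": [x, y, z], "roll": roll}, ...]. A call has 1 to 12 rows; each row shifts and turns the commanded pose from where the row before left it, along the tool's axes as they then stand; what a row does not reach is not made up. A row lasts 1/8 s, in which the tool goes at most 62.5 mm and 10.7 degrees, less where a joint would pass 70% of its speed; a pose out of reach is approached as far as the arm can. A call with a gripper value outside its range is refused whole. "fingers" is the finger opening in cm, from 0 to 9.3, set as the call begins (left out, the last holds). The fingers move at their own pace and stop on an object; "grip_force" is the grip in N (left out, the last holds). Time passes only in rows, so rows that do not move let the fingers close. It gives the time, the measured TCP pose, the force and the opening at its end, in the units of the state.
- robot.read_state(): the state, without advancing time (a new reading comes with each control period).
- cams.read_camera(name): name is "side" or "top" or "wrist"; returns a dict with "pixels" (420x560x3 uint8, red, green, blue), "fx", "fy", "cx", "cy" (pixels), "extrinsics" (4x4, takes a point from world to camera coordinates). Camera axes: x right, y down, z forward; pixel columns grow to the right and rows downward; lengths in m; the calibration is good to about 2 mm. The wrist camera is an equidistant fisheye: a pixel r from the principal point sees the ray r / f radians off the axis. A picture is of the moment at which its call begins. There is no depth.
- robot.close_job(): hands the job in, once; it reports no verdict.
Trained networks look in a picture, given as the dict that the camera call returned (one of the last four; its "shot" number tells which), for a name from the list of things; names that differ only in an ending like _2 or _b are one class to them, and where a whole thing is asked for, a point or a joint stands for the part that bears it (a point fixed in the world has none). Each returns a list of dicts, best first, with "score" (0 to 1); they miss things now and then, are a little off and sometimes report something else, mostly with a low value. They report only what shows in the picture. A call takes as long as a camera call.
- cams.boxes_of(picture, thing): "xy" ([column, row] in pixels, amid what is visible of it).
- cams.silhouettes(picture, thing): "mask" (420x560 bool, what is visible of it) and "xy" ([column, row] in pixels, amid what is visible of it).
- cams.pinpoint(picture, thing): "xy" ([column, row] in pixels: a listed point, or the origin of a listed thing).
The state is a dict: "t": time; "q": joint angles; "dq": joint speeds; "joint_torque": joint torques, N m; "tool_pos": TCP position; "orientation": TCP orientation; "force": force on the tool from outside, world axes, zero at the start; "wrist_torque": the same for the moment, N m; "opening": finger opening in m.
Only numpy, scipy, OpenCV 4.12 (cv2) and the standard library are available. Lean on these libraries where they do the work, as an engineer would, in place of code of your own. Each camera call takes 0.05 s, during which the arm holds its last target. There are 200 camera calls.

TASK

Press the green plunger of the puck dispenser all the way down once and let it come back up, so that a single red sample puck is fed out in front. Then, with the fingertips only, push that puck along the white plate until it lies wholly on the blue square; do not squeeze or lift it. The other pucks stay in the magazine, and the loupe, vial and red pen stay where they are.

Things in the scene. Friction and masses are not known exactly. Their poses are not given: they have to be found in the camera images.
- dispenser: Fixed puck dispenser on a white plate 200 x 330 mm, top 8 mm above the bench, reaching from x = -125 to +75 mm of the origin. Origin: bench level, under the centre of the magazine; z up, pucks come out towards -x. Magazine: open-topped aluminium well, 43 x 39 mm, 56 mm high, outlet slot at the foot of its front. Behind it (x 22 to 73 mm) a grey housing, 54 mm high, carries the plunger.
- outlet (a point): Point on the plate's top, 52 mm in front (-x) of the magazine's centre: about where the centre of a puck lies after a full slow stroke (a fast stroke throws it some mm or cm farther: press slowly).
- plunger (a joint): Travel in m: 0 up, 0.026 fully down (straight down). Spring return: 2.5 N at the top, 6 N at the bottom; with friction and damping (40 N s/m) 3 to 9 N press it slowly. Let go, it is up in under 1 s. A steel ejector blade pushes the lowest puck out by 2.1 times this travel and goes back as the plunger rises; then the next puck falls into place.
- plunger_top (a point): Centre of the top face of the plunger's green mushroom cap, 30 mm in diameter, 10 mm thick; 98 mm above the bench when up, 72 mm when down.
- puck_1: The lowest of three equal red pucks stacked in the magazine, the one that is fed out: a disc 32 mm in diameter and 12 mm high, about 30 g, slippery plastic with a steel dot on top. Origin: centre of its underside.
- puck_2: The second puck from below, as puck_1. It rests 12 mm higher than puck_1 at first and drops to the plate when the plunger has come back up.
- puck_3: The top puck, as puck_1.
- blue_square: Flat blue marking, 66 x 66 mm, level with the top of the plate, with a thin white line inside its edge. Nothing stands up from it. Origin: its centre; x and y along its sides. It lies left or right in front of the magazine, about 0.1 m from the outlet, on the dispenser's plate.
- yellow_square: The same marking in yellow, on the other side of the outlet: not used.
- loupe: Black stand loupe, 38 mm in diameter, 36 mm high, a bystander. Origin: centre of its underside.
- vial: Glass vial with a blue cap, 22 mm in diameter, 58 mm high, standing, a bystander. Origin: centre of its underside.
- marker: Red pen, 125 mm long, 11 mm wide, 13 mm high, a bystander. Origin: centre of the underside; long along its y.

How it is judged:
On the way, in this order (a step that is already met when the one before it is completed fails the run):
1. the plunger is pressed all the way down and the lowest puck is out of the magazine (value of joint plunger above 0.0235 m and x of puck_1 in the frame of dispenser below -0.04 m), for 0.05 s.
2. the plunger is back up, the puck lies out in front and the others are in the magazine (value of joint plunger below 0.003 m and x of puck_1 in the frame of dispenser below -0.04 m and horizontal distance between each of puck_2, puck_3 and dispenser below 0.01 m and z of puck_2 in the frame of dispenser between 0.005 and 0.012 m and z of puck_3 in the frame of dispenser between 0.017 and 0.024 m), for 0.1 s.
At the end, for the whole second after the job is handed in: The fed puck lies flat and at rest on the plate wholly on the blue square (its centre within 18 mm of the square's centre along each side), the plunger is up (within 3 mm) and the other two pucks are stacked in the magazine (within 10 mm of its axis) (x of puck_1 in the frame of blue_square between -0.018 and 0.018 m and y of puck_1 in the frame of blue_square between -0.018 and 0.018 m and z of puck_1 in the frame of blue_square between -0.003 and 0.003 m and angle between puck_1's own z axis and vertical below 0.1 rad and linear speed of puck_1 below 0.01 m/s and value of joint plunger below 0.003 m and horizontal distance between each of puck_2, puck_3 and dispenser below 0.01 m and z of puck_2 in the frame of dispenser between 0.005 and 0.012 m and z of puck_3 in the frame of dispenser between 0.017 and 0.024 m); the robot touches nothing.
It fails at once if the puck is lifted (more than 8 mm off the plate) (z of puck_1 in the frame of dispenser above 0.016 m).
It fails at once if the puck is squeezed or pressed hard (more than 20 N) (contact force between the fingers and puck_1 above 20 N).
It fails at once if the plunger is pressed again: the second puck starts to come out (x of puck_2 in the frame of dispenser below -0.013 m).
It fails at once if the loupe, vial or pen is moved more than 20 mm (distance of any of loupe, vial, marker from where it was at the start of the episode above 0.02 m).
It also fails if it takes over 45 s, if anything falls off the work surface, if the arm or the gripper's body presses on something with over 40 N, if the wrist force passes 120 N, or if a joint passes its speed limit or range.

## Working session

There is one attempt and no reset: what is moved stays moved. The work goes in short steps, Python scripts to look and compute and a tool call to move; the robot and the scene stay as the last step left them, time stands still between calls to the robot, and variables do not carry over. Pictures are saved under pics/ and viewed, about 8 in all and at most 12, crops included, and the job is handed in when it is done.

Besides the shell and the picture viewer there is one more tool, called after "Emit:" in YAML: its name, and indented under it one key for each argument. step_arm: Moves the arm, as the interface text tells. Its arguments: {"type":"object","properties":{"deltas":{"type":"array"},"fingers":{"type":"number"},"grip_force":{"type":"number"}},"required":["deltas"]}

```bash
mkdir -p pics; cat > h.py <<'E'
import numpy as np, cv2
from plant import robot, cams
from scipy.spatial.transform import Rotation as R
def ray(p,xy):
    E=np.array(p["extrinsics"]); u=(xy[0]-p["cx"])/p["fx"]; v=(xy[1]-p["cy"])/p["fy"]
    if p.get("name")=="wrist":
        r=np.hypot(u,v); d=np.array([u/r*np.sin(r),v/r*np.sin(r),np.cos(r)]) if r>1e-9 else np.array([0,0,1.])
    else: d=np.array([u,v,1.])
    return -E[:3,:3].T@E[:3,3], E[:3,:3].T@d
def atz(p,xy,z):
    o,d=ray(p,xy); return (o+d*(z-o[2])/d[2])[:3]
def shot(n):
    p=dict(cams.read_camera(n)); p["name"]=n; return p
def save(p,f): cv2.imwrite("pics/"+f,np.ascontiguousarray(p["pixels"][:,:,::-1]))
E
python3 - <<'E'
from h import *
s=robot.read_state(); print({k:np.round(v,3) for k,v in s.items()}, robot.hold_point_z)
Z=dict(dispenser=0,outlet=.008,plunger_top=.098,blue_square=.008,yellow_square=.008,loupe=0,vial=0,marker=0,puck_3=.032)
ps=[]
for n in ("top","side"):
    p=shot(n); ps.append(p); save(p,n+"0.png")
    print(n,(-np.array(p["extrinsics"])[:3,:3].T@np.array(p["extrinsics"])[:3,3]).round(3))
    for t,z in Z.items():
        for r in cams.pinpoint(p,t)[:2]:
            print(t,round(r["score"],2),np.round(r["xy"]),atz(p,r["xy"],z).round(4))
cv2.imwrite("pics/both.png",cv2.resize(np.hstack([p["pixels"] for p in ps])[:,:,::-1],(800,300)))
E
```

```text
{'t': np.float64(0.0), 'q': array([-1.225,  0.131,  1.489,  0.   ,  1.523, -0.085]), 'dq': array([0.001, 0.001, 0.001, 0.002, 0.   , 0.001]), 'joint_torque': array([ 0.0000e+00, -5.5985e+01, -4.9175e+01,  7.7000e-02,  3.6000e-02,
       -0.0000e+00]), 'tool_pos': array([ 0.25 , -0.545,  0.218]), 'orientation': array([-3.067, -0.671,  0.   ]), 'force': array([-0.268, -0.441,  0.87 ]), 'wrist_torque': array([-0.015, -0.026, -0.024]), 'opening': np.float64(0.093)} 0.0188
top [0.315 0.029 1.014]
dispenser 0.75 [304. 182.] [ 0.5217 -0.0131  0.    ]
dispenser 0.27 [348. 204.] [ 0.4693 -0.1211  0.    ]
outlet 0.56 [309. 204.] [ 0.465  -0.0251  0.008 ]
plunger_top 0.55 [309. 153.] [ 0.5678 -0.0188  0.098 ]
blue_square 0.67 [351. 204.] [ 0.4667 -0.1259  0.008 ]
yellow_square 0.73 [266. 204.] [0.4643 0.0775 0.008 ]
yellow_square 0.26 [306. 153.] [ 0.592  -0.0159  0.008 ]
loupe 0.65 [182. 264.] [0.3171 0.2772 0.    ]
vial 0.41 [156. 221.] [0.4186 0.3444 0.    ]
marker 0.78 [420. 249.] [ 0.3631 -0.2916  0.    ]
puck_3 0.66 [305. 182.] [ 0.5154 -0.0136  0.032 ]
side [ 0.5   -0.882  0.762]
dispenser 0.87 [300. 241.] [ 0.5172 -0.0122  0.    ]
outlet 0.75 [284. 240.] [ 0.4718 -0.0191  0.008 ]
plunger_top 0.41 [322. 214.] [ 0.5743 -0.0156  0.098 ]
yellow_square 0.75 [319. 216.] [0.5748 0.0934 0.008 ]
yellow_square 0.58 [279. 219.] [0.4542 0.0759 0.008 ]
loupe 0.55 [245. 186.] [0.3338 0.2677 0.    ]
vial 0.54 [272. 173.] [0.4228 0.3529 0.    ]
marker 0.57 [238. 322.] [ 0.37   -0.2922  0.    ]
puck_3 0.36 [298. 235.] [ 0.5102 -0.0228  0.032 ]
```

View pics/top0.png

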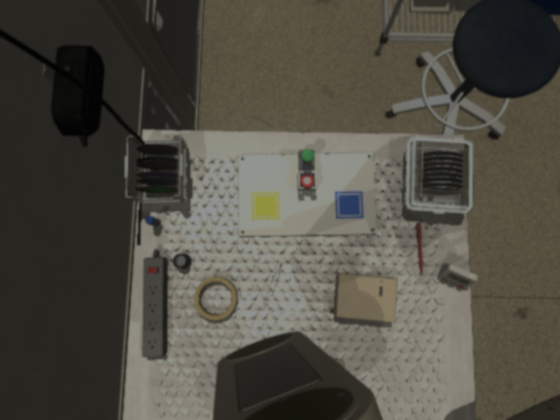

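View pics/side0.png

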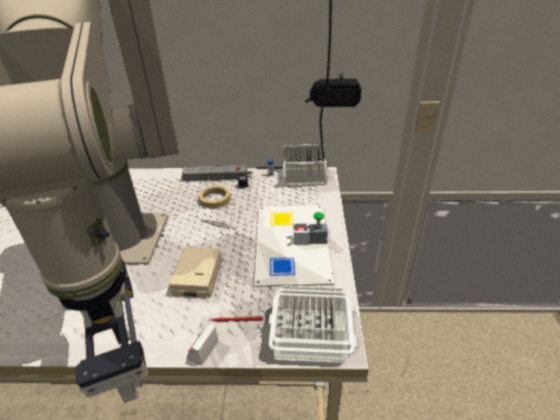

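The top view shows the dispenser at about px (305,182) with the plunger at (308,156), blue at (349,204) and yellow at (266,204). The plate is nearly axis-aligned with the world. The side view agrees: plunger at (319,216), blue square at (282,266). Next I square the tool, rise, and go above the plunger with the fingers closed.

Emit:
step_arm:
  deltas:
    - {"offset": [0,0,-2.5],"roll": 0.144}
    - {"offset": [0,0,-3],"roll": 0.144}
    - {"offset": [0,0,-2.5],"roll": 0.143}
    - {"offset": [2,-3.5,0],"roll": 0}
    - {"offset": [3,-5,0],"roll": 0}
    - {"offset": [3,-5,0],"roll": 0}
    - {"offset": [3,-5,0],"roll": 0}
    - {"offset": [3,-5,0],"roll": 0}
    - {"offset": [3,-5,0],"roll": 0}
    - {"offset": [3,-5,0],"roll": 0}
    - {"offset": [3,-5,0],"roll": 0}
    - {"offset": [3,-5,0],"roll": 0}
  fingers: 0
  grip_force: 10

```text
t: 2.5
tool_pos: [0.5114, -0.1085, 0.2989]
orientation: [3.141, -0.0, 0.001]
force: [1.1, -0.3, -0.2]
opening: 0.0008
```

Emit:
step_arm:
  deltas:
    - {"offset": [3,-5,0],"roll": 0}
    - {"offset": [2,-3,4],"roll": 0}
    - {"offset": [1,-1,4],"roll": 0}
    - {"offset": [0,0,0],"roll": 0}

```text
t: 3.0
tool_pos: [0.5685, -0.0191, 0.2146]
orientation: [-3.141, -0.002, 0.012]
force: [-0.1, -0.8, -0.5]
opening: 0.0001
```

```bash
python3 - <<'E'
from h import *
s=robot.read_state(); print(s["t"],s["tool_pos"],R.from_rotvec(s["orientation"]).as_matrix().round(3),s["force"].round(2),s["opening"])
Z=dict(dispenser=0,outlet=.008,plunger_top=.098,blue_square=.008,yellow_square=.008,puck_3=.044)
for n in ("top","wrist"):
    p=shot(n); save(p,n+"1.png")
    print(n,(-np.array(p["extrinsics"])[:3,:3].T@np.array(p["extrinsics"])[:3,3]).round(3))
    for t,z in Z.items():
        for r in cams.pinpoint(p,t)[:1]:
            print(t,round(r["score"],2),np.round(r["xy"]),atz(p,r["xy"],z).round(4))
E
```

```text
3.0 [ 0.56848345 -0.01907625  0.21461399] [[ 1.     0.002 -0.008]
 [ 0.002 -1.     0.001]
 [-0.008 -0.001 -1.   ]] [-0.11 -0.76 -0.47] 0.0001009993991410459
top [0.315 0.029 1.014]
dispenser 0.74 [305. 183.] [ 0.5189 -0.0141  0.    ]
plunger_top 0.59 [307. 152.] [ 0.5692 -0.0145  0.098 ]
puck_3 0.57 [305. 180.] [ 0.5163 -0.0138  0.044 ]
wrist [ 0.647 -0.022  0.386]
dispenser 0.64 [277. 228.] [ 0.5158 -0.0167  0.    ]
plunger_top 0.89 [272. 213.] [ 0.5638 -0.0139  0.098 ]
blue_square 0.92 [358. 267.] [ 0.4632 -0.1223  0.008 ]
yellow_square 0.9 [203. 267.] [0.4646 0.0797 0.008 ]
puck_3 0.89 [279. 237.] [ 0.5197 -0.0195  0.044 ]
```

View pics/wrist1.png

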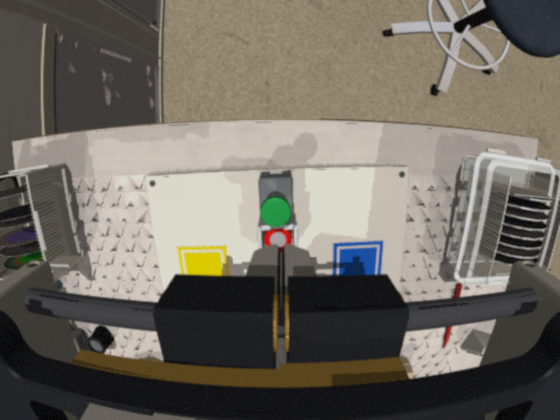

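The wrist view shows the green cap at about px (275,212) with the tool almost over it, blue at (357,262) and yellow at (203,262). I go down to just above the cap, then press slowly.

Emit:
step_arm:
  deltas:
    - {"offset": [-0.1,-0.2,3],"roll": 0}
    - {"offset": [0,0,4],"roll": 0}
    - {"offset": [0,0,2.5],"roll": 0}
    - {"offset": [0,0,1],"roll": 0}
    - {"offset": [0,0,0],"roll": 0}

```text
t: 4.32
tool_pos: [0.5694, -0.0182, 0.1134]
orientation: [-3.141, 0.0, 0.001]
force: [-0.1, -0.2, 0.4]
opening: 0.0001
```

Emit:
step_arm:
  deltas:
    - {"offset": [0,0,0.2],"roll": 0}
    - {"offset": [0,0,0.2],"roll": 0}
    - {"offset": [0,0,0.2],"roll": 0}
    - {"offset": [0,0,0.2],"roll": 0}
    - {"offset": [0,0,0.2],"roll": 0}
    - {"offset": [0,0,0.2],"roll": 0}
    - {"offset": [0,0,0.2],"roll": 0}
    - {"offset": [0,0,0.2],"roll": 0}

```text
t: 5.32
tool_pos: [0.5697, -0.0182, 0.0976]
orientation: [-3.142, 0.0, 0.0]
force: [-1.1, -0.3, 2.6]
opening: 0.0008
```

Emit:
step_arm:
  deltas:
    - {"offset": [0,0,0.17],"roll": 0}
    - {"offset": [0,0,0.17],"roll": 0}
    - {"offset": [0,0,0.17],"roll": 0}
    - {"offset": [0,0,0.17],"roll": 0}
    - {"offset": [0,0,0.17],"roll": 0}
    - {"offset": [0,0,0.17],"roll": 0}
    - {"offset": [0,0,0.17],"roll": 0}
    - {"offset": [0,0,0.17],"roll": 0}
    - {"offset": [0,0,0.17],"roll": 0}
    - {"offset": [0,0,0.17],"roll": 0}
    - {"offset": [0,0,0.17],"roll": 0}
    - {"offset": [0,0,0.17],"roll": 0}

```text
t: 6.82
tool_pos: [0.5697, -0.0183, 0.0773]
orientation: [3.142, -0.0, 0.0]
force: [-2.9, 0.7, 6.3]
opening: 0.0002
```

Emit:
step_arm:
  deltas:
    - {"offset": [0,0,0.15],"roll": 0}
    - {"offset": [0,0,0.15],"roll": 0}
    - {"offset": [0,0,0.1],"roll": 0}
    - {"offset": [0,0,0.1],"roll": 0}
    - {"offset": [0,0,0],"roll": 0}

```text
t: 7.45
tool_pos: [0.5697, -0.0182, 0.0723]
orientation: [-3.142, 0.0, -0.0]
force: [-3.0, -0.6, 5.5]
opening: 0.0007
```

Emit:
step_arm:
  deltas:
    - {"offset": [0,0,0.1],"roll": 0}
    - {"offset": [0,0,0],"roll": 0}

```text
t: 7.7
tool_pos: [0.5698, -0.0183, 0.0722]
orientation: [3.141, -0.0, 0.0]
force: [-6.2, 0.8, 12.8]
opening: 0.0001
```

The force rose to 12.8 N with no further travel, so the plunger is at its stop. I release straight up and look.

Emit:
step_arm:
  deltas:
    - {"offset": [0,0,-0.5],"roll": 0}
    - {"offset": [0,0,-1.5],"roll": 0}
    - {"offset": [0,0,-3],"roll": 0}
    - {"offset": [0,0,-4],"roll": 0}
    - {"offset": [0,0,-3],"roll": 0}
    - {"offset": [0,0,0],"roll": 0}
    - {"offset": [0,0,0],"roll": 0}
  fingers: 7

```text
t: 8.57
tool_pos: [0.5693, -0.0182, 0.1904]
orientation: [-3.141, 0.0, 0.001]
force: [-0.1, 0.4, -1.1]
opening: 0.0659
```

```bash
python3 - <<'E'
from h import *
s=robot.read_state(); print(s["t"],s["tool_pos"],s["opening"])
ims=[]
for n in ("top","side","wrist"):
    p=shot(n); ims.append(p["pixels"][100:300,180:430] if n=="top" else p["pixels"][190:290,220:360])
    if n=="wrist": save(p,"wrist2.png")
    for t,z in dict(plunger_top=.098,blue_square=.008,yellow_square=.008).items():
        for r in cams.pinpoint(p,t)[:1]: print(n,t,round(r["score"],2),np.round(r["xy"]),atz(p,r["xy"],z).round(4))
    for r in cams.pinpoint(p,"puck_1")[:4]: print(n,"puck",round(r["score"],2),np.round(r["xy"]),atz(p,r["xy"],.008).round(4))
    for r in cams.silhouettes(p,"puck_1")[:4]: print(n," sil",round(r["score"],2),np.round(r["xy"]),r["mask"].sum(),atz(p,r["xy"],.018).round(4))
a,b=[cv2.resize(i,(400,400*i.shape[0]//i.shape[1]))for i in ims[:2]]
h=max(a.shape[0],b.shape[0]); pad=lambda i:np.vstack([i,np.zeros((h-i.shape[0],400,3),np.uint8)])
cv2.imwrite("pics/ts2.png",np.hstack([pad(a),pad(b)])[:,:,::-1])
E
```

```text
8.575 [ 0.56927668 -0.01820868  0.19040198] 0.06594196501786286
top plunger_top 0.45 [307. 153.] [ 0.5669 -0.0152  0.098 ]
top puck 0.4 [307. 182.] [ 0.5179 -0.0203  0.008 ]
side plunger_top 0.56 [319. 214.] [ 0.5668 -0.0165  0.098 ]
side blue_square 0.75 [280. 261.] [ 0.4627 -0.1029  0.008 ]
side yellow_square 0.73 [281. 215.] [0.4595 0.096  0.008 ]
side puck 0.56 [281. 240.] [ 0.4622 -0.0165  0.008 ]
side  sil 0.57 [278. 238.] 71 [ 0.4552 -0.0187  0.018 ]
wrist plunger_top 0.88 [278. 220.] [ 0.5638 -0.0169  0.098 ]
wrist yellow_square 0.23 [279. 234.] [ 0.5183 -0.0168  0.008 ]
wrist puck 0.85 [277. 243.] [ 0.5073 -0.0141  0.008 ]
wrist puck 0.62 [279. 275.] [ 0.4665 -0.0168  0.008 ]
wrist  sil 0.82 [280. 244.] 566 [ 0.5105 -0.0185  0.018 ]
wrist  sil 0.8 [280. 280.] 542 [ 0.4653 -0.0175  0.018 ]
```

View pics/ts2.png

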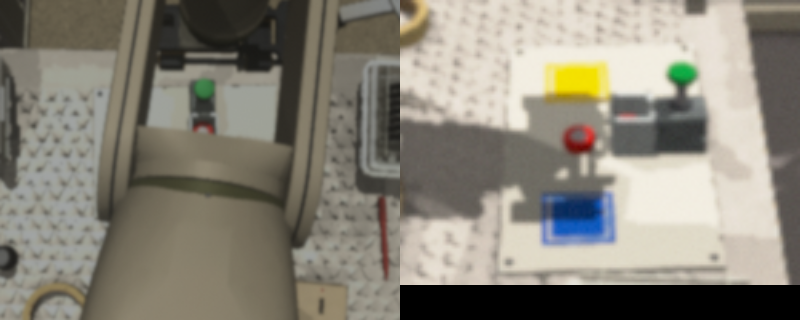

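View pics/wrist2.png

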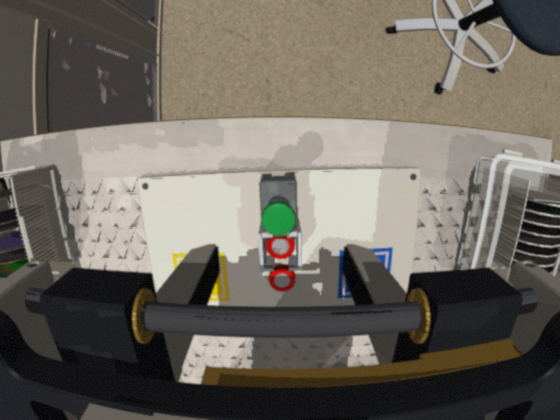

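The side and wrist views show the fed puck in front of the magazine at wrist px (282,280), with the next puck still in the well at (281,246) and the plunger up at (279,217). I move over it with the fingers open along y.

Emit:
step_arm:
  deltas:
    - {"offset": [-2,0,0],"roll": 0}
    - {"offset": [-4,0,0],"roll": 0}
    - {"offset": [-3,0,0],"roll": 0}
    - {"offset": [-1.4,0,3],"roll": 0}
    - {"offset": [0,0,4],"roll": 0}
    - {"offset": [0,0,3],"roll": 0}
    - {"offset": [0,0,2],"roll": 0}
    - {"offset": [0,0,0],"roll": 0}

```text
t: 10.48
tool_pos: [0.4641, -0.018, 0.0697]
orientation: [-3.141, 0.0, 0.005]
force: [-0.0, 0.8, -0.4]
opening: 0.0699
```

```bash
python3 - <<'E'
from h import *
s=robot.read_state(); print(s["t"],s["tool_pos"],s["opening"])
for n in ("top","side","wrist"):
    p=shot(n)
    if n=="wrist": save(p,"wrist3.png")
    for t,z in dict(blue_square=.008,yellow_square=.008).items():
        for r in cams.pinpoint(p,t)[:1]: print(n,t,round(r["score"],2),np.round(r["xy"]),atz(p,r["xy"],z).round(4))
    for r in cams.silhouettes(p,"puck_1")[:4]: print(n," sil",round(r["score"],2),np.round(r["xy"]),r["mask"].sum(),atz(p,r["xy"],.018).round(4))
E
```

```text
10.475 [ 0.46413601 -0.01799482  0.06967833] 0.06990901665287061
top blue_square 0.59 [348. 204.] [ 0.4671 -0.1199  0.008 ]
top yellow_square 0.54 [267. 206.] [0.4587 0.0759 0.008 ]
side blue_square 0.93 [284. 265.] [ 0.4728 -0.1186  0.008 ]
side yellow_square 0.69 [282. 218.] [0.4634 0.0836 0.008 ]
side  sil 0.61 [281. 238.] 76 [ 0.4639 -0.0225  0.018 ]
wrist blue_square 0.82 [410. 224.] [ 0.466  -0.1206  0.008 ]
wrist yellow_square 0.73 [159. 230.] [0.4614 0.0764 0.008 ]
wrist  sil 0.78 [282. 228.] 1614 [ 0.4666 -0.0199  0.018 ]
wrist  sil 0.66 [281. 164.] 1902 [ 0.5129 -0.0191  0.018 ]
wrist  sil 0.65 [279. 138.] 267 [ 0.5305 -0.0179  0.018 ]
```

View pics/wrist3.png

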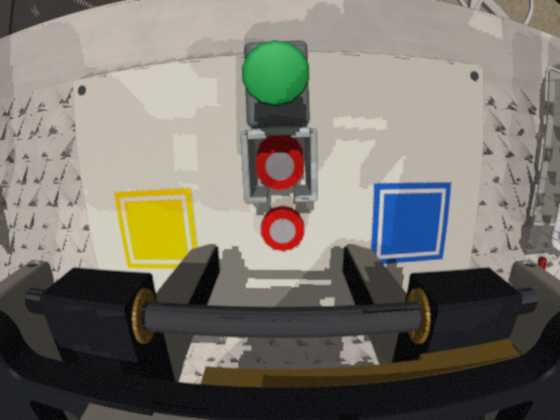

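Wrist view: puck at px (282,229), magazine puck at (281,163), blue square at (411,223). The puck sits at about (0.467, -0.020) and the blue square at about (0.467, -0.121). I lower around the puck and push slowly towards -y.

Emit:
step_arm:
  deltas:
    - {"offset": [0.25,0.2,1.5],"roll": 0}
    - {"offset": [0,0,2],"roll": 0}
    - {"offset": [0,0,1.4],"roll": 0}
    - {"offset": [0,0,0.8],"roll": 0}
    - {"offset": [0,0,0],"roll": 0}

```text
t: 11.7
tool_pos: [0.4676, -0.0201, 0.0135]
orientation: [-3.141, 0.0, 0.002]
force: [-0.0, 0.4, -0.3]
opening: 0.07
```

Emit:
step_arm:
  deltas:
    - {"offset": [0,0.5,0],"roll": 0}
    - {"offset": [0,0.5,0],"roll": 0}
    - {"offset": [0,0.4,0],"roll": 0}
    - {"offset": [0,0.3,0],"roll": 0}
    - {"offset": [0,0.3,0],"roll": 0}
    - {"offset": [0,0.4,0],"roll": 0}
    - {"offset": [0,0.5,0],"roll": 0}
    - {"offset": [0,0.5,0],"roll": 0}
    - {"offset": [0,0.5,0],"roll": 0}
    - {"offset": [0,0.4,0],"roll": 0}
    - {"offset": [0,0.3,0],"roll": 0}
    - {"offset": [0,0,0],"roll": 0}

```text
t: 13.2
tool_pos: [0.4682, -0.0664, 0.0142]
orientation: [3.142, -0.001, 0.0]
force: [-0.5, 0.8, -0.8]
opening: 0.07
```

```bash
python3 - <<'E'
from h import *
s=robot.read_state(); print(s["t"],s["tool_pos"],s["opening"])
p=shot("wrist"); save(p,"wrist4.png")
for t,z in dict(blue_square=.008).items():
        for r in cams.pinpoint(p,t)[:1]: print(t,round(r["score"],2),np.round(r["xy"]),atz(p,r["xy"],z).round(4))
for r in cams.silhouettes(p,"puck_1")[:4]: print(" sil",round(r["score"],2),np.round(r["xy"]),r["mask"].sum(),atz(p,r["xy"],.018).round(4))
E
```

```text
13.2 [ 0.46817439 -0.06642167  0.01423607] 0.06997635125226158
blue_square 0.85 [372. 258.] [ 0.466  -0.1208  0.008 ]
 sil 0.9 [246. 265.] 2607 [ 0.467  -0.0478  0.018 ]
 sil 0.83 [178. 186.] 2865 [ 0.5114 -0.013   0.018 ]
 sil 0.61 [168. 153.] 157 [ 0.5292 -0.009   0.018 ]
```

View pics/wrist4.png

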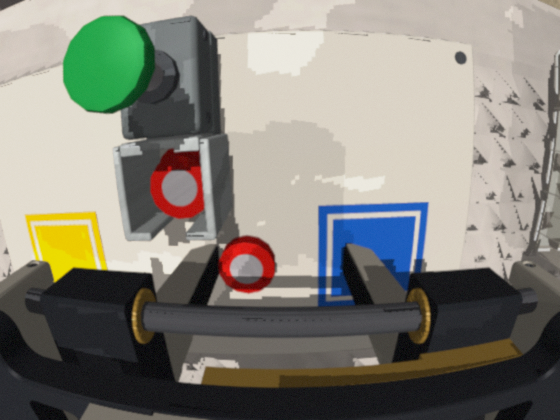

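The wrist view shows the puck at px (247,265), riding against the left finger pad at y = -0.048 as predicted. 73 mm remain, with a tapered stop.

Emit:
step_arm:
  deltas:
    - {"offset": [0,0.2,0],"roll": 0}
    - {"offset": [0,0.4,0],"roll": 0}
    - {"offset": [0,0.5,0],"roll": 0}
    - {"offset": [0,0.5,0],"roll": 0}
    - {"offset": [0,0.5,0],"roll": 0}
    - {"offset": [0,0.5,0],"roll": 0}
    - {"offset": [0,0.5,0],"roll": 0}
    - {"offset": [0,0.5,0],"roll": 0}
    - {"offset": [0,0.5,0],"roll": 0}
    - {"offset": [0,0.5,0],"roll": 0}
    - {"offset": [0,0.5,0],"roll": 0}
    - {"offset": [0,0.5,0],"roll": 0}

```text
t: 14.85
tool_pos: [0.4682, -0.1225, 0.0142]
orientation: [-3.142, 0.0, 0.0]
force: [-0.0, 0.5, 0.1]
opening: 0.0698
```

Emit:
step_arm:
  deltas:
    - {"offset": [0,0.4,0],"roll": 0}
    - {"offset": [0,0.4,0],"roll": 0}
    - {"offset": [0,0.3,0],"roll": 0}
    - {"offset": [0,0.25,0],"roll": 0}
    - {"offset": [0,0.2,0],"roll": 0}
    - {"offset": [0,0.15,0],"roll": 0}
    - {"offset": [0,0,0],"roll": 0}
    - {"offset": [0,-0.4,0],"roll": 0}
    - {"offset": [0,-0.4,0],"roll": 0}
    - {"offset": [0,0,0],"roll": 0}

```text
t: 16.1
tool_pos: [0.4681, -0.1307, 0.0142]
orientation: [-3.141, -0.001, 0.0]
force: [0.8, 0.2, 1.6]
opening: 0.0701
```

```bash
python3 - <<'E'
from h import *
s=robot.read_state(); print(s["t"],s["tool_pos"],s["opening"])
p=shot("wrist"); save(p,"wrist5.png")
for t,z in dict(blue_square=.008).items():
        for r in cams.pinpoint(p,t)[:1]: print(t,round(r["score"],2),np.round(r["xy"]),atz(p,r["xy"],z).round(4))
for r in cams.silhouettes(p,"puck_1")[:4]: print(" sil",round(r["score"],2),np.round(r["xy"]),r["mask"].sum(),atz(p,r["xy"],.018).round(4))
E
```

```text
16.1 [ 0.46813088 -0.13072845  0.01418974] 0.07008973649279542
 sil 0.61 [260. 265.] 2654 [ 0.4668 -0.1199  0.018 ]
```

View pics/wrist5.png

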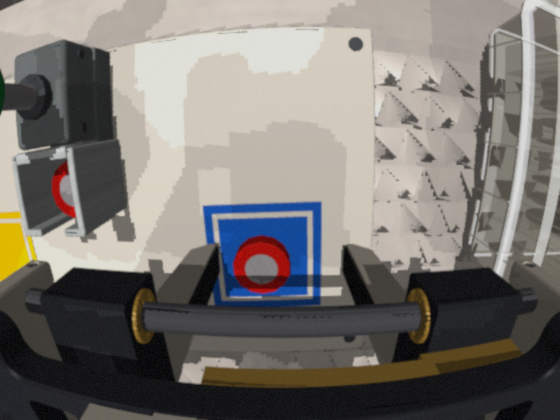

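The puck is at px (262,266), in the middle of the blue square (square centre about (263,255)), clear of both fingers. I rise straight up and check again.

Emit:
step_arm:
  deltas:
    - {"offset": [0,0,-1],"roll": 0}
    - {"offset": [0,0,-3],"roll": 0}
    - {"offset": [0,0,-4],"roll": 0}
    - {"offset": [0,0,-4],"roll": 0}
    - {"offset": [0,0,-2],"roll": 0}
    - {"offset": [0,0,0],"roll": 0}
    - {"offset": [0,0,0],"roll": 0}

```text
t: 17.12
tool_pos: [0.4676, -0.1311, 0.1534]
orientation: [-3.141, 0.001, 0.002]
force: [-0.2, 0.7, -0.1]
opening: 0.0699
```

```bash
python3 - <<'E'
from h import *
s=robot.read_state(); print(s["t"],s["tool_pos"],s["force"].round(1))
p=shot("wrist"); save(p,"wrist6.png")
for t,z in dict(blue_square=.008,plunger_top=.098).items():
        for r in cams.pinpoint(p,t)[:1]: print(t,round(r["score"],2),np.round(r["xy"]),atz(p,r["xy"],z).round(4))
for r in cams.silhouettes(p,"puck_1")[:4]: print(" sil",round(r["score"],2),np.round(r["xy"]),r["mask"].sum(),atz(p,r["xy"],.018).round(4))
E
```

```text
17.125 [ 0.467645   -0.13107294  0.15338511] [-0.2  0.7 -0.1]
blue_square 0.91 [271. 201.] [ 0.4653 -0.1223  0.008 ]
plunger_top 0.89 [120. 103.] [ 0.562  -0.0152  0.098 ]
 sil 0.98 [266. 203.] 839 [ 0.4657 -0.1172  0.018 ]
 sil 0.69 [156. 155.] 631 [ 0.5139 -0.0102  0.018 ]
 sil 0.46 [160. 137.] 31 [ 0.5318 -0.0159  0.018 ]
```

View pics/wrist6.png

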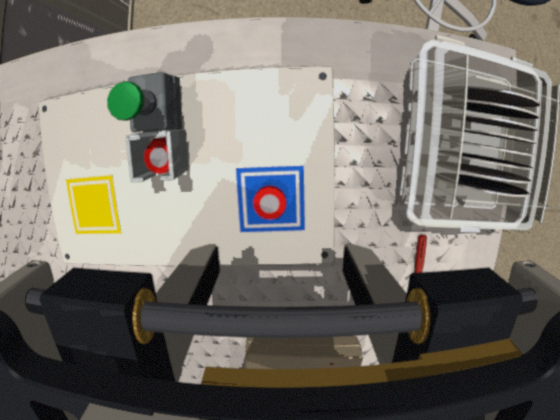

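The puck (270,203) is centred on the blue square (271,200), the plunger is up and the other pucks are in the well. I hand in.

```bash
python3 -c "
from plant import robot
print(robot.close_job())"
```

```text
the job is handed in; nothing more can be done
None
```

The red puck lies on the blue square and the job is handed in, at about 17 s of the 45 s allowed; the hand-in gives no verdict.

- **Press:** I pressed the plunger slowly with closed fingertips, once, until it hit its stop: the fingertips at 72.2 mm and the force up to 12.8 N with no more travel. Then I let it come back up.
- **Push:** I lowered the open fingers around the fed puck and pushed it about 100 mm with one finger pad, without squeezing or lifting. I then backed off and rose clear.
- **Last checks:** The final wrist picture put the puck within about 5 mm of the square's centre, against 18 mm allowed. The plunger was up, and the magazine still showed red pucks inside. The measured force on the tool was near zero.
- **Not certain:**
  - The networks' position estimates differed by up to about 15 mm between cameras early on, so I relied on the close-up wrist views.
  - I saw pucks in the magazine but did not measure the height of each one.
  - I did not measure the loupe, vial and pen again at the end; the arm went nowhere near the loupe or vial, and the pen showed no sign of contact.

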